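Rock a tight plug-in relay out of an amplifier chassis

ROBOT

A 6-joint arm with a two-finger parallel gripper is mounted at the origin on the work surface. World frame = base frame: x ahead of the robot, y to its left, z up, the work surface at z = 0. Lengths are in mm, angles in rad, forces in N, time in s.
With the tool pointing down it reaches from about 325 to 925 mm from the base axis. Payload 3.1 kg.
Tool frame: the origin (TCP) lies between the finger pads; the fingertips stand 25 mm ahead of it and the grasp point (between the pads) lies 6 mm ahead of it; y points along the fingers, z is the direction in which the jaws open and shut, and the axes are right-handed (so a half turn about y gives the same grasp; the last joint's range is limited). The gripper opens to 85 mm and grips with 20 to 120 N. Pads are 22 mm wide; open, the fingers measure 114 mm over their backs; the gripper's body (76 mm by 85 mm) begins 54 mm behind the grasp point. The pads swing forward as they close: fully open they stand 13 mm farther back than shut.
Start: joints at [1.196, 0.217, 1.613, -0, 1.311, -0.112], TCP at [162.347, 603.559, 256.3] pointing down, gripper open.
Joint ranges: [-2.75, 2.75], [-0.78, 2.1], [0.31, 2.55], [-1.13, 4.27], [0.13, 2.63], [-2.58, 2.58]. Speed limits (rad/s): [2.79, 2.79, 3.14, 3.14, 3.14, 3.14].

INTERFACE

Orientations are given as [roll, pitch, yaw] about the fixed x, y, z axes, in that order (R = Rz(yaw) Ry(pitch) Rx(roll)).
In Python, from rig import readout, vision, order gives the robot as it stands.
- The arm moves only by the tool arm_command, never from a script. Its arguments are lists of equal length, an entry for each row: "linear": the shift along the world's x, y, z as a fraction of full scale, a list of three; "twist": the turn, a rotation vector about the world's x, y, z as a fraction of full scale, a list of three. In form: {"linear": [[x, y, z], ...], "twist": [[wx, wy, wz], ...]}. A call has 1 to 20 rows; each row shifts and turns the commanded pose from where the row before left it; what a row does not reach is not made up. Full scale, the value 1, is 0.04 m for a shift and 6 degrees for a turn. A row lasts 1/8 s, in which the tool goes at most 62.5 mm and 10.7 degrees, less where a joint would pass 70% of its speed; a pose out of reach is approached as far as the arm can. A call with a number of a shift or a turn outside -1 to 1 is refused whole. A call with a gripper value outside its range is refused whole. "fingers" is the opening, from 0 (shut) to 1 (fully open), set as the call begins (left out, the last holds). The fingers move at their own pace and stop on an object; the grip force is fixed at half the most. Time passes only in rows, so rows that do not move let the fingers close. It gives the time, the measured TCP pose, the force and the opening at its end, in the units of the state.
- readout.observe(): the state, without advancing time (a new reading comes with each control period).
- vision.snapshot(name): name is "side" or "top"; returns the picture (420x560x3 uint8, red, green, blue); there is no depth.
- vision.calibration(name): a dict with "vfov" (degrees; the focal length in pixels is half the picture's height over the tangent of half this angle, whatever the lens; pixels are square), "cx", "cy" (the principal point, pixels), "k1" (the pictures are not rectified: a ray, as slopes to the right and down, at radius r is drawn at 1 + k1 r^2 times it, then the intrinsics apply), "cam_to_world" (4x4, takes a point from camera to world coordinates). Camera axes: x right, y up, looking along -z (the intrinsics and any distortion apply to the point x, -y, -z); pixel columns grow to the right and rows downward; lengths in mm; the calibration is good to about 2 mm. A picture is of the moment at which its call begins. calibration takes no time and is no camera call.
- order.finish_job(): hands the job in, once; it reports no verdict.
The state is a dict: "time_s": time; "joints": joint angles; "qvel": joint speeds; "tau": joint torques, N m; "tcp_pos": TCP position; "ee_rot": TCP orientation; "wrist_force": force on the tool from outside, world axes, zero at the start; "ft_torque": the same for the moment, N m; "finger_gap": finger opening in mm.
Only numpy, scipy, OpenCV 4.12 (cv2) and the standard library are available. Lean on these libraries where they do the work, as an engineer would, in place of code of your own. Each camera call takes 0.05 s, during which the arm holds its last target.

TASK

Take the tight box-shaped plug-in relay out of its socket on the tilted amplifier chassis: rock it a few degrees to the left first, then to the right (as seen from the robot), while it is still in the socket, easing it straight out along its own axis. Then set it down in the empty parts tray, without dropping it, and leave the meter, the cup and the screwdriver where they are.

Things in the scene. Friction and masses are not known exactly. Their poses are not given: they have to be found in the camera images.
- chassis: Black and steel amplifier chassis, fixed; its flat deck (200 mm up the slope, 220 across) slopes at 30 degrees, high edge on the robot's side. Origin on the bench straight below the socket mouth, z up, x level towards the low edge, y left. Two capacitors and a can, up to 26 mm tall, and some pins stand 60 mm or more upslope of the socket; the deck within 60 mm of the socket is otherwise clear.
- socket: The relay's socket in mid-deck, fixed. Origin at the middle of its mouth, level with the deck, 125 mm above the bench. z: pull-out axis, square to the deck, 30 degrees from vertical, leaning away from the robot; x: in the deck, downslope, away from the robot; y: level, to the left. Mouth 31 mm (x) by 26 mm (y), 25 mm deep: 4 mm of room each side of the shank in y, to rock about 10 degrees each way about x.
- relay: Plug-in relay, 50 to 100 g: white box head 40 mm (x) by 34 mm (y) by 46 mm tall, black shank below. Origin at the middle of the head's underside, z up through the head. At the start fully plugged in: its frame coincides with socket, head resting on the deck. Rocked left its top goes to the socket's +y, right to -y; the head's lower edge, 17 mm from the middle, then bears on the deck.
- relay_foot (a point): Middle of the shank's lower end, on the axis 18 mm below the relay's origin. The shank is 20 mm (x) by 18 mm (y), 18 mm long. Two sprung clips in the socket press on its two x faces, 4 to 14 mm below the mouth, and hold it by friction: a straight pull takes 20 to 32 N; rocked about x it comes more easily.
- relay_middle (a point): Middle of the relay's length, on its axis 14 mm above its origin (32 mm above the foot).
- relay_top (a point): Middle of the head's top face, on the axis 46 mm above its origin.
- tray: Empty open parts tray of grey plastic, loose, 150 x 150 mm outside, 26 mm high, walls and floor 4 mm thick, on the bench to the left or right of the chassis. Origin at the middle of its underside, z up.
- meter: Analogue test meter, a black box 140 x 100 x 45 mm with a pale scale and a white knob on top (about 55 mm high with it), loose, on the side of the chassis away from the tray. Origin at the middle of its underside. Leave alone.
- screw_cup: Aluminium cup, 60 mm across, 45 mm tall, loose, behind the chassis. Origin at the middle of its underside. Leave alone.
- driver: Screwdriver lying on the bench behind the chassis. Its x axis runs along it. Leave alone.
There are look-alikes about, which are no part of the job. Leave any green or turquoise look-alike of the relay alone.

How it is judged:
By the outcome, as a careful person would: the job done as asked, in the order asked, and still so for the second after the job is handed in, with the robot touching nothing.
It also fails if it takes over 56 s, if anything falls off the work surface, if the arm or the gripper's body presses on something with over 40 N, if the wrist force passes 120 N, or if a joint passes its speed limit or range.

## Working session

There is one attempt and no reset: what is moved stays moved. The work goes in short steps, Python scripts to look and compute and a tool call to move; the robot and the scene stay as the last step left them, time stands still between calls to the robot, and variables do not carry over. Pictures are saved under pics/ and viewed, and the job is handed in when it is done.

Besides the shell and the picture viewer there is one more tool, called after "Emit:" as a command line: name --argument value ..., lists and objects as JSON in quotes. arm_command: Moves the arm, as the interface text tells. Shift numbers are shares of 0.04 m and turn numbers shares of 6 degrees, none past 1 either way. Its arguments: {"type":"object","properties":{"linear":{"type":"array","items":{"type":"array","items":{"type":"number","minimum":-1,"maximum":1}}},"twist":{"type":"array","items":{"type":"array","items":{"type":"number","minimum":-1,"maximum":1}}},"fingers":{"type":"number"}},"required":["linear","twist"]}

```bash
mkdir -p pics
python3 - <<'E'
from rig import readout, vision
import cv2
for n in("side","top"):
    im=vision.snapshot(n); cv2.imwrite(f"pics/{n}0.png",im[:,:,::-1]); c=vision.calibration(n); print(n,c)
s=readout.observe()
for k in s: print(k,s[k])
E
```

```text
side {'vfov': 56.033238712136345, 'cx': 272.4154629550142, 'cy': 201.3293886741449, 'k1': -0.11014472636348945, 'cam_to_world': array([[-9.85100415e-01,  1.20186096e-01, -1.23014122e-01,
         4.80615638e+02],
       [-1.71491909e-01, -6.32610867e-01,  7.55244342e-01,
         7.02039670e+02],
       [ 1.29497989e-02,  7.65087441e-01,  6.43796171e-01,
         7.27816444e+02],
       [ 0.00000000e+00,  0.00000000e+00,  0.00000000e+00,
         1.00000000e+00]])}
top {'vfov': 53.774225611636254, 'cx': 273.65782602107055, 'cy': 205.51590756347508, 'k1': -0.01685795448717285, 'cam_to_world': array([[ 5.42706818e-03,  9.85315625e-01, -1.70656572e-01,
         4.16238334e+02],
       [-9.99925752e-01,  7.20912361e-03,  9.82439109e-03,
         1.56583269e+01],
       [ 1.09104104e-02,  1.70590583e-01,  9.85281592e-01,
         1.16993866e+03],
       [ 0.00000000e+00,  0.00000000e+00,  0.00000000e+00,
         1.00000000e+00]])}
time_s 0.1
joints [ 1.19581338e+00  2.17678284e-01  1.61476045e+00  2.27397302e-05
  1.31128402e+00 -1.12189567e-01]
qvel [-0.00095475 -0.00059757 -0.00154833 -0.00132048 -0.00280091 -0.00138641]
tau [-9.44744825e-04 -3.98069358e+01 -3.04969740e+01 -2.64114451e-04
  4.15887946e-03 -1.50843903e-05]
tcp_pos [162.08294045 602.92846498 255.10595385]
ee_rot [-1.57291058e+00  2.60301689e-04 -2.62799514e-01]
wrist_force [ 0.48204913  0.03205927 -0.1921621 ]
ft_torque [ 0.00971006  0.01352498 -0.02074531]
finger_gap 85.50547929697836
```

View pics/side0.png

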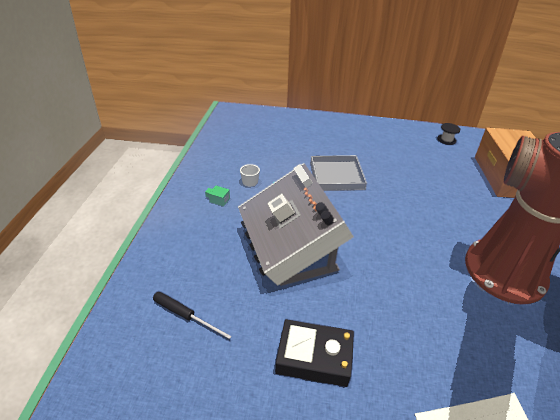

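View pics/top0.png

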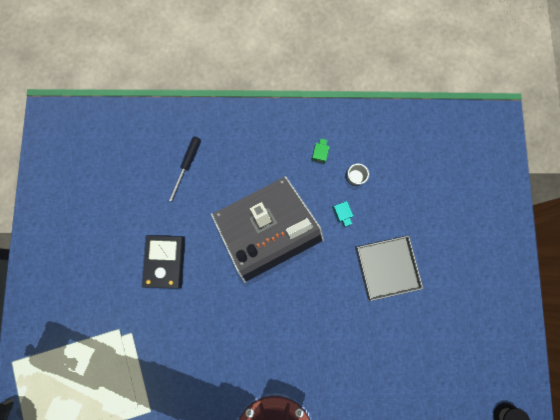

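The side view shows the relay at about (281,207) and the tray at (338,172). In the top view they are at (261,214) and (389,267), and the chassis is yawed. I'll zoom in on both.

```bash
cat > h.py <<'E'
import numpy as np, cv2
from rig import vision
def cal(n):
    c=vision.calibration(n); f=210/np.tan(np.radians(c['vfov']/2)); return c,f
def ray(n,u,v):
    c,f=cal(n); x=(u-c['cx'])/f; y=(v-c['cy'])/f
    r0=np.hypot(x,y); r=r0
    for _ in range(30): r=r0/(1+c['k1']*r*r)
    s=r/r0 if r0>0 else 1
    M=np.array(c['cam_to_world']); d=M[:3,:3]@np.array([x*s,-y*s,-1.]); return M[:3,3],d/np.linalg.norm(d)
def plane(n,u,v,z):
    o,d=ray(n,u,v); return o+d*(z-o[2])/d[2]
def proj(n,P):
    c,f=cal(n); M=np.linalg.inv(np.array(c['cam_to_world'])); p=M[:3,:3]@np.asarray(P,float)+M[:3,3]
    x,y=p[0]/-p[2],-p[1]/-p[2]; k=1+c['k1']*(x*x+y*y); return np.array([c['cx']+f*x*k,c['cy']+f*y*k])
def tri(a,b):
    A=np.zeros((3,3));B=np.zeros(3);rs=[ray("side",*a),ray("top",*b)]
    for o,d in rs:
        Q=np.eye(3)-np.outer(d,d);A+=Q;B+=Q@o
    X=np.linalg.solve(A,B); return X,[np.linalg.norm((np.eye(3)-np.outer(d,d))@(X-o)) for o,d in rs][0]*2
def rpy(R):
    return np.array([np.arctan2(R[2,1],R[2,2]),-np.arcsin(R[2,0]),np.arctan2(R[1,0],R[0,0])])
E
python3 - <<'E'
import cv2
a=cv2.imread("pics/side0.png"); b=cv2.imread("pics/top0.png")
cv2.imwrite("pics/zs.png",cv2.resize(a[155:290,225:365],None,fx=5,fy=4.44,interpolation=cv2.INTER_CUBIC)) if 0 else None
cv2.imwrite("pics/zs.png",cv2.resize(a[160:280,230:360],None,fx=5,fy=5,interpolation=cv2.INTER_CUBIC))
cv2.imwrite("pics/zt.png",cv2.resize(b[170:290,205:335],None,fx=5,fy=5,interpolation=cv2.INTER_CUBIC))
E
```

```text
(no output)
```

View pics/zs.png

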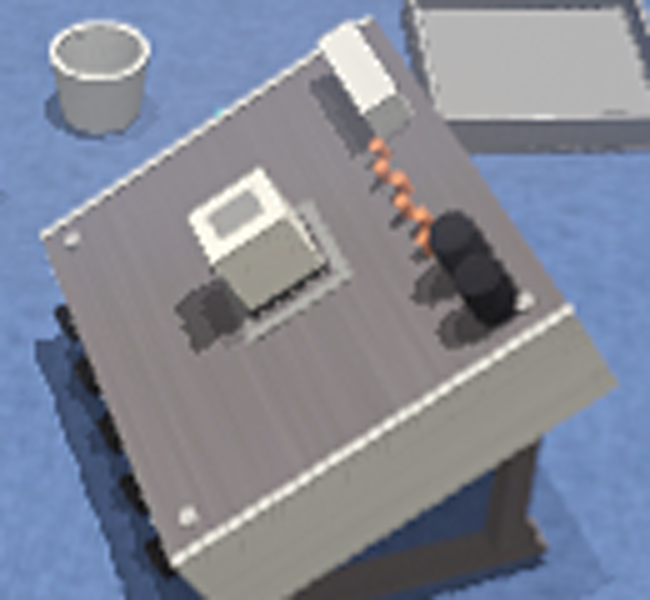

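View pics/zt.png

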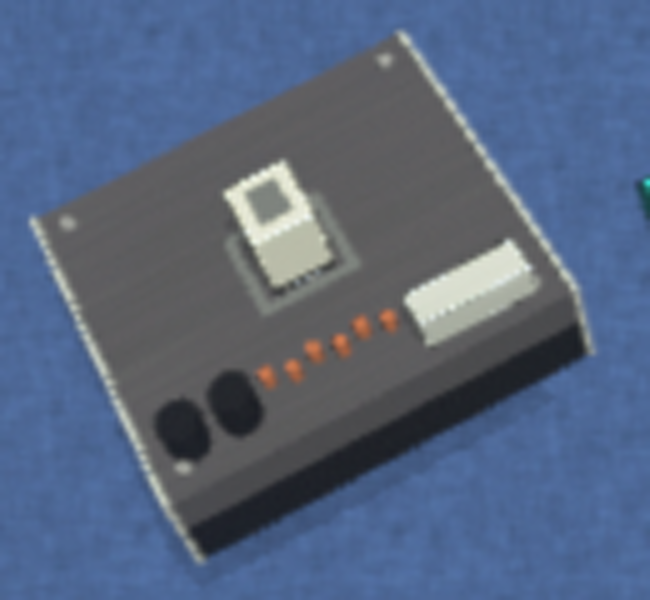

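Run:
```python
from h import *
S=lambda p:(p[0]/5+230-.4,p[1]/5+160-.4); T=lambda p:(p[0]/5+205-.4,p[1]/5+170-.4)
names=["+x+y","+x-y","-x-y","-x+y"]
s=[(215,265),(190,213),(262,168),(297,218)]; t=[(224,190),(285,160),(316,220),(255,243)]
P=[]
for n,a,b in zip(names,s,t):
    X,e=tri(S(a),T(b)); P.append(X); print(n,X.round(1),round(e,1))
P=np.array(P); print("mean",P.mean(0)); 
for i,j in((0,3),(1,2),(0,1),(3,2)): d=P[i]-P[j]; print(i,j,np.linalg.norm(d),d)
# deck corners low edge z=75
for n,a,b in(("lowR",(42,236),(402,33)),("lowL",(172,562),(33,218)),("highR",(370,17),(577,290)),("hiL",(575,308),(165,490))):
    X,e=tri(S(a),T(b)); print(n,X.round(1),round(e,1),plane("side",*S(a),75 if n[0]=='l' else 175).round(1),plane("top",*T(b),75 if n[0]=='l' else 175).round(1))
# tray
im=vision.snapshot("top")[:,:,::-1]; cv2.imwrite("pics/tt.png",cv2.resize(im[220:310,340:440],None,fx=6,fy=6,interpolation=cv2.INTER_CUBIC))
```

```text
+x+y [585.   65.8 153.6] 3.2
+x-y [600.8  35.6 155.6] 1.5
-x-y [569.6  19.9 173.3] 1.5
-x+y [553.8  49.5 172.5] 7.1
mean [577.28722049  42.68162214 163.76185893]
0 3 39.950394212611215 [ 31.18618693  16.33541648 -18.88411795]
1 2 39.2663782727367 [ 31.28216741  15.71787633 -17.78265527]
0 1 34.17297138573209 [-15.86623996  30.20424171  -1.93860393]
3 2 33.5376623986521 [-15.77025948  29.58670156  -0.83714124]
lowR [686.8 -25.6  75.7] 0.1 [687.1 -26.4  75. ] [687.  -25.6  75. ]
lowL [583.  171.1  77.4] 0.9 [582.9 169.2  75. ] [583.8 171.5  75. ]
highR [ 535.6 -106.8  174.2] 0.6 [ 535.8 -105.6  175. ] [ 535.2 -106.7  175. ]
hiL [433.5  90.8 177.6] 9.4 [428.6  88.5 175. ] [438.3  90.6 175. ]
```

View pics/tt.png

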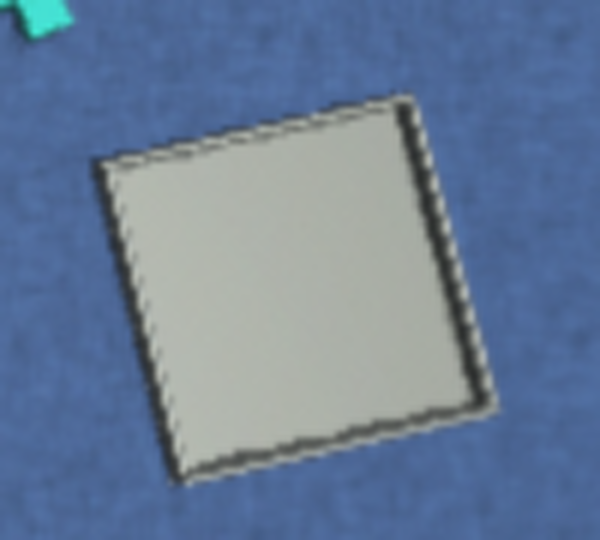

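```bash
cat >> h.py <<'E'
from scipy.spatial.transform import Rotation as Ro
yaw=np.radians(27.8); Rs=(Ro.from_euler('z',yaw)*Ro.from_euler('y',30,degrees=True)).as_matrix()
sx,sy,sz=Rs.T; SOCK=np.array([557.5,32.2,125.])
GOAL=np.column_stack([sx,-sz,sy])
def state():
    from rig import readout
    s=readout.observe(); return s,np.array(s['tcp_pos']),Ro.from_euler('xyz',s['ee_rot']).as_matrix()
def need(P,R,show=True):
    s,p,Rc=state(); d=np.asarray(P)-p; w=np.degrees(Ro.from_matrix(R@Rc.T).as_rotvec())
    print("t",s['time_s'],"need mm",d.round(1),"deg",w.round(2),"units",(d/40).round(3),(w/6).round(3)); print("tcp",p.round(1),"q",np.round(s['joints'],3),"F",np.round(s['wrist_force'],1),"gap",round(s['finger_gap'],1)); return d,w
E
python3 - <<'E'
from h import *
print(sx,sy,sz)
need(SOCK+100*sz+[0,0,0],GOAL)
C=[plane("top",340+u/6-.4,220+v/6-.4,26) for u,v in((100,160),(410,95),(497,405),(178,482))]
print(np.round(C,1),np.mean(C,0))
for i in range(4): d=C[(i+1)%4]-C[i]; print(np.linalg.norm(d),np.degrees(np.arctan2(d[1],d[0])))
E
```

```text
[ 0.7660696   0.40390268 -0.5       ] [-4.66386640e-01  8.84580975e-01 -1.38777878e-17] [0.44229049 0.23319332 0.8660254 ]
t 0.15 need mm [ 439.6 -547.5  -43.6] deg [-3.3  30.51 41.83] units [ 10.99  -13.687  -1.091] [-0.55   5.084  6.971]
tcp [162.1 603.  255.2] q [ 1.196  0.218  1.615  0.     1.311 -0.112] F [ 0.1 -0.3 -0.6] gap 85.6
[[ 501.7 -224.8   26. ]
 [ 532.6 -370.    26. ]
 [ 391.4 -403.    26. ]
 [ 356.8 -256.1   26. ]] [ 445.62010876 -313.45592911   26.        ]
148.48760365400784 -77.99677661688047
144.98594167592879 -166.85367683620373
150.91386920606232 103.26719455600313
148.28689953659142 12.197519861154962
```

Emit:
arm_command --linear '[[0.6,-0.76,0.15],[0.61,-0.76,0.15],[0.61,-0.76,0.15],[0.61,-0.76,0.15],[0.61,-0.76,0.15],[0.61,-0.76,0.15],[0.61,-0.76,0.15],[0.61,-0.76,0.15],[0.61,-0.76,0.15],[0.61,-0.76,0.15],[0.61,-0.76,0.15],[0.61,-0.76,0.15],[0.61,-0.76,0.15],[0.61,-0.76,0.15],[0.61,-0.76,0],[0.61,-0.76,0],[0.61,-0.76,0],[0.61,-0.76,0],[0,0,0]]' --twist '[[-0.03,0.28,0.387],[-0.03,0.28,0.387],[-0.03,0.28,0.387],[-0.03,0.28,0.387],[-0.03,0.28,0.387],[-0.03,0.28,0.387],[-0.03,0.28,0.387],[-0.03,0.28,0.387],[-0.03,0.28,0.387],[-0.03,0.28,0.387],[-0.03,0.28,0.387],[-0.03,0.28,0.387],[-0.03,0.28,0.387],[-0.03,0.28,0.387],[-0.03,0.28,0.387],[-0.03,0.28,0.387],[-0.03,0.28,0.387],[-0.03,0.28,0.387],[0,0,0]]' --fingers 1

```text
time_s: 2.52
tcp_pos: [602.1, 54.4, 338.6]
ee_rot: [-1.568, 0.521, 0.481]
wrist_force: [-0.3, -0.0, -0.3]
finger_gap: 85.3
```

```bash
python3 -c "
from h import *
need(SOCK+100*sz,GOAL)"
```

```text
t 2.525 need mm [  -0.3    1.2 -127. ] deg [-0.19  0.09  0.28] units [-0.008  0.029 -3.174] [-0.031  0.015  0.047]
tcp [602.1  54.4 338.6] q [ 0.066  0.421  1.271 -0.213  1.926 -2.011] F [-0.3 -0.  -0.3] gap 85.3
```

Emit:
arm_command --linear '[[0,0.03,-0.65],[0,0,-0.65],[0,0,-0.65],[0,0,-0.65],[0,0,-0.57],[0,0,0],[0,0,0]]' --twist '[[-0.03,0.015,0.05],[0,0,0],[0,0,0],[0,0,0],[0,0,0],[0,0,0],[0,0,0]]'

```text
time_s: 3.4
tcp_pos: [601.5, 57.8, 214.4]
ee_rot: [-1.572, 0.521, 0.488]
wrist_force: [0.1, 0.0, 0.7]
finger_gap: 85.5
```

```bash
python3 -c "
from h import *
need(SOCK+100*sz,GOAL)
need(SOCK+30*sz,GOAL)
a=vision.snapshot('side')[:,:,::-1];b=vision.snapshot('top')[:,:,::-1]
z=lambda i,r,c:cv2.resize(i[r:r+120,c:c+80],None,fx=5,fy=5,interpolation=cv2.INTER_CUBIC)
cv2.imwrite('pics/a1.png',np.hstack([z(a,140,245),z(b,150,225)]))"
```

```text
t 3.4 need mm [ 0.2 -2.2 -2.8] deg [-0.04  0.17 -0.2 ] units [ 0.006 -0.056 -0.07 ] [-0.007  0.028 -0.033]
tcp [601.5  57.8 214.4] q [ 0.073  0.509  1.383 -0.205  1.729 -1.969] F [0.1 0.  0.7] gap 85.5
t 3.4 need mm [-30.7 -18.6 -63.4] deg [-0.04  0.17 -0.2 ] units [-0.768 -0.464 -1.586] [-0.007  0.028 -0.033]
tcp [601.5  57.8 214.4] q [ 0.073  0.509  1.383 -0.205  1.729 -1.969] F [0.1 0.  0.7] gap 85.5
```

View pics/a1.png

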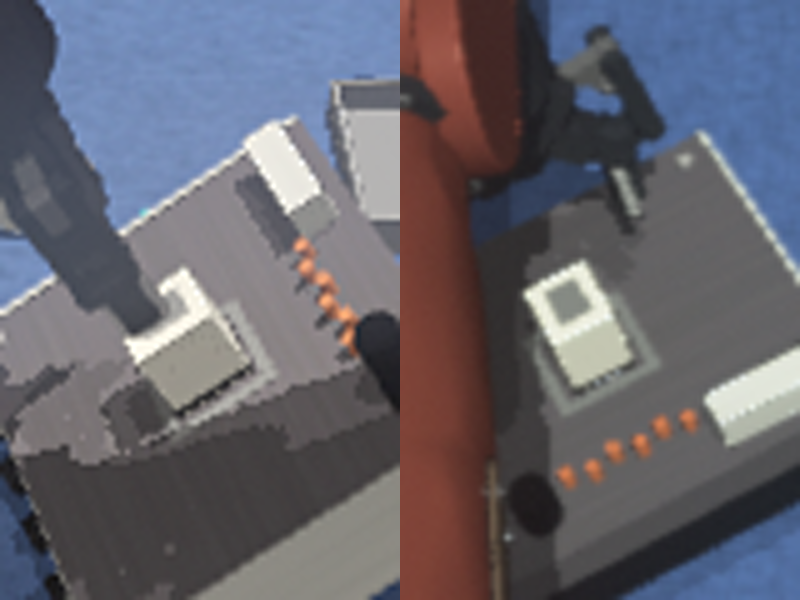

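The side view shows the jaws straddling the line of the head, whose top is at about zoom (175,310). The top view shows the relay still seated with the right finger clear of it. I'll go down along the axis.

Emit:
arm_command --linear '[[-0.13,-0.1,-0.27],[-0.13,-0.08,-0.27],[-0.13,-0.08,-0.27],[-0.13,-0.07,-0.27],[-0.13,-0.07,-0.27],[-0.12,-0.06,-0.23],[0,0,0],[0,0,0]]' --twist '[[0,0.03,-0.03],[0,0,0],[0,0,0],[0,0,0],[0,0,0],[0,0,0],[0,0,0],[0,0,0]]'

```text
time_s: 4.5
tcp_pos: [570.7, 39.2, 150.6]
ee_rot: [-1.57, 0.524, 0.486]
wrist_force: [0.9, -0.1, 0.1]
finger_gap: 85.3
```

```bash
python3 -c "
from h import *
d,w=need(SOCK+30*sz,GOAL); print('socket axes',Rs.T@d)
a=vision.snapshot('side')[:,:,::-1];b=vision.snapshot('top')[:,:,::-1]
d,w=need(SOCK+30*sz,GOAL); print('socket axes',Rs.T@d)
z=lambda i,r,c:cv2.resize(i[r:r+120,c:c+80],None,fx=5,fy=5,interpolation=cv2.INTER_CUBIC)
cv2.imwrite('pics/a2.png',np.hstack([z(a,140,245),z(b,150,225)]))"
```

```text
t 4.5 need mm [ 0.1 -0.   0.4] deg [-0.04 -0.03 -0.02] units [ 0.002 -0.     0.009] [-0.007 -0.005 -0.003]
tcp [570.7  39.2 150.6] q [ 0.049  0.513  1.507 -0.212  1.603 -1.962] F [ 0.9 -0.1  0.1] gap 85.3
socket axes [-0.13374541 -0.0387724   0.34043924]
t 4.6 need mm [-0.2 -0.1  0. ] deg [-0.05  0.01 -0.02] units [-0.005 -0.002  0.001] [-0.008  0.002 -0.003]
tcp [571.   39.3 150.9] q [ 0.049  0.513  1.507 -0.212  1.603 -1.962] F [ 0.3 -0.9 -0.7] gap 85.1
socket axes [-0.22155673  0.02404486 -0.07165962]
```

View pics/a2.png

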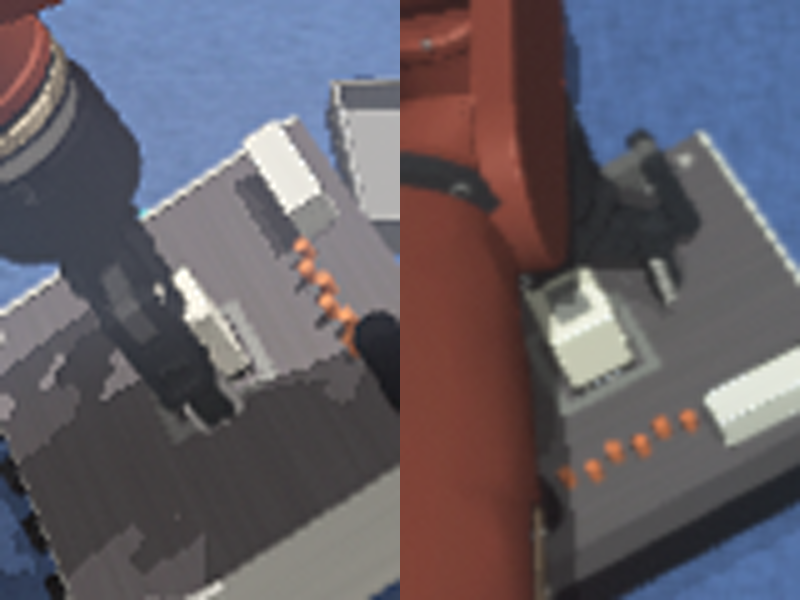

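The jaws straddle the head, with the left finger at side zoom (210,410) and the right finger at top zoom (660,280). Closing now.

Emit:
arm_command --linear '[[0,0,0],[0,0,0],[0,0,0],[0,0,0],[0,0,0],[0,0,0]]' --twist '[[0,0,0],[0,0,0],[0,0,0],[0,0,0],[0,0,0],[0,0,0]]' --fingers 0

```text
time_s: 5.35
tcp_pos: [570.7, 39.0, 150.6]
ee_rot: [-1.57, 0.524, 0.486]
wrist_force: [1.1, -1.2, 1.1]
finger_gap: 33.6
```

```bash
python3 -c "
from h import *
d,w=need(SOCK+30*sz,GOAL); print('socket axes',Rs.T@d); s=state()[0]
print('F sock',Rs.T@s['wrist_force'],'T sock',Rs.T@s['ft_torque'])
a=vision.snapshot('side')[:,:,::-1];b=vision.snapshot('top')[:,:,::-1]
z=lambda i,r,c:cv2.resize(i[r:r+120,c:c+80],None,fx=5,fy=5,interpolation=cv2.INTER_CUBIC)
cv2.imwrite('pics/a3.png',np.hstack([z(a,140,245),z(b,150,225)]))"
```

```text
t 5.35 need mm [0.1 0.2 0.4] deg [-0.02 -0.03 -0.03] units [0.002 0.006 0.01 ] [-0.003 -0.004 -0.004]
tcp [570.7  39.  150.6] q [ 0.049  0.513  1.507 -0.213  1.603 -1.962] F [ 1.1 -1.2  1.1] gap 33.6
socket axes [-0.06708549  0.16954357  0.43821078]
F sock [-0.19874154 -1.6176099   1.17766139] T sock [-0.31867812 -0.22965072  0.04012772]
```

View pics/a3.png

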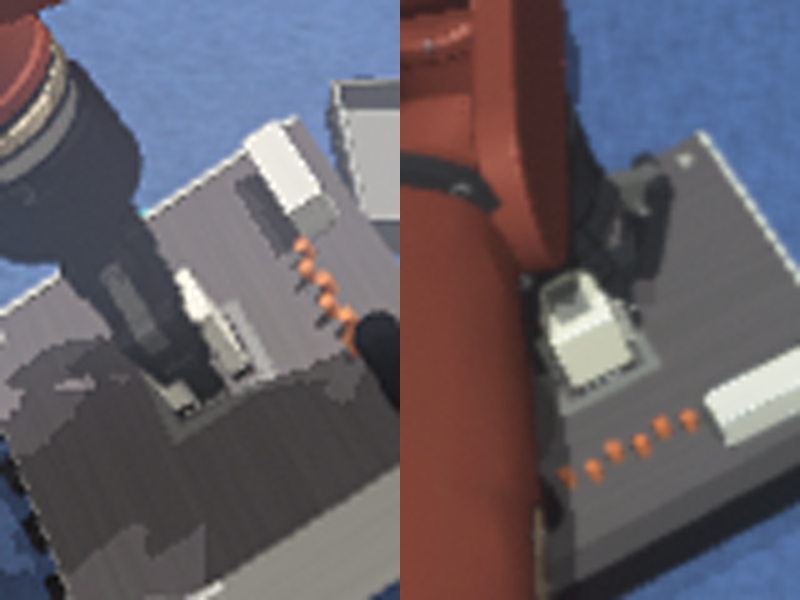

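Gap is 33.6 mm and the forces are near zero, so the jaws are well centred. Now I'll rock left 7° about the left lower edge, easing up slightly.

Emit:
arm_command --linear '[[-0.003,0.016,0.009],[-0.003,0.016,0.009],[-0.003,0.016,0.009],[-0.003,0.016,0.009],[-0.003,0.016,0.009],[-0.003,0.016,0.009],[0,0,0],[0,0,0]]' --twist '[[-0.149,-0.079,0.097],[-0.149,-0.079,0.097],[-0.149,-0.079,0.097],[-0.149,-0.079,0.097],[-0.149,-0.079,0.097],[-0.149,-0.079,0.097],[0,0,0],[0,0,0]]'

```text
time_s: 6.45
tcp_pos: [569.5, 42.8, 152.0]
ee_rot: [-1.693, 0.525, 0.486]
wrist_force: [2.5, -5.1, -2.4]
finger_gap: 33.2
```

```bash
cat >> h.py <<'E'
def chk(name=None):
    d,w=need(SOCK+30*sz,GOAL); print('offset sock mm',(-Rs.T@d).round(2),'rot sock deg',(-Rs.T@w).round(2)); s=state()[0]
    print('F sock',(Rs.T@s['wrist_force']).round(1),'T sock',(Rs.T@s['ft_torque']).round(2))
    if name:
        a=vision.snapshot('side')[:,:,::-1];b=vision.snapshot('top')[:,:,::-1]
        z=lambda i,r,c:cv2.resize(i[r:r+120,c:c+80],None,fx=5,fy=5,interpolation=cv2.INTER_CUBIC)
        cv2.imwrite(name,np.hstack([z(a,140,245),z(b,150,225)]))
E
python3 -c "
from h import *
chk('pics/a4.png')"
```

```text
t 6.45 need mm [ 1.3 -3.6 -1. ] deg [ 5.39  2.77 -3.56] units [ 0.032 -0.09  -0.025] [ 0.898  0.462 -0.593]
tcp [569.5  42.8 152. ] q [ 0.099  0.492  1.54  -0.305  1.56  -1.917] F [ 2.5 -5.1 -2.4] gap 33.2
offset sock mm [-0.02  3.78  1.14] rot sock deg [-7.03  0.06  0.05]
F sock [ 1.1 -5.7 -2.2] T sock [-0.63 -0.46  0.04]
```

View pics/a4.png

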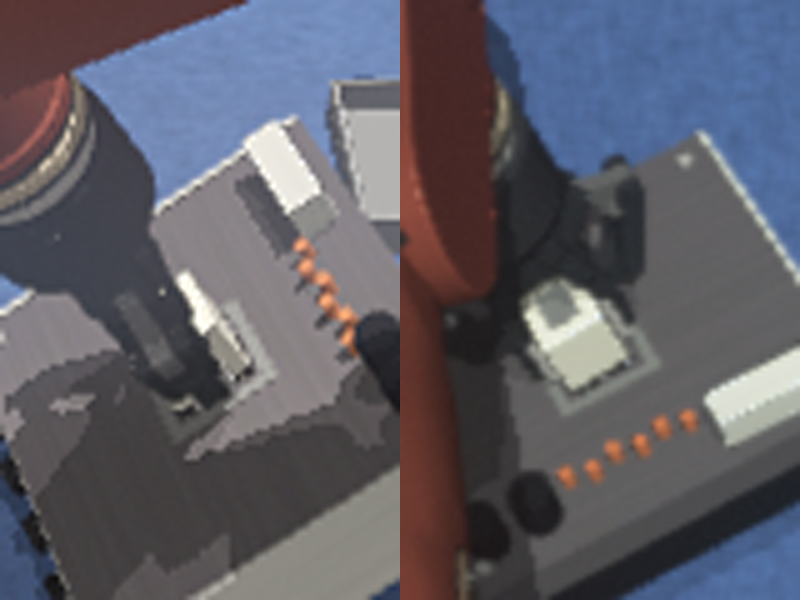

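The relay head is visibly rocked left, with its top corner now at top zoom (525,298), and the force is about 6 N. Next I'll rock through centre to 7° right.

Emit:
arm_command --linear '[[0.007,-0.018,-0.003],[0.007,-0.018,-0.003],[0.007,-0.018,-0.003],[0.007,-0.018,-0.003],[0.007,-0.018,-0.003],[0,0,0],[0.011,-0.012,0.0076],[0.011,-0.012,0.0076],[0.011,-0.012,0.0076],[0.011,-0.012,0.0076],[0.011,-0.012,0.0076],[0.011,-0.012,0.0076],[0,0,0],[0,0,0]]' --twist '[[0.179,0.094,-0.117],[0.179,0.094,-0.117],[0.179,0.094,-0.117],[0.179,0.094,-0.117],[0.179,0.094,-0.117],[0,0,0],[0.149,0.079,-0.097],[0.149,0.079,-0.097],[0.149,0.079,-0.097],[0.149,0.079,-0.097],[0.149,0.079,-0.097],[0.149,0.079,-0.097],[0,0,0],[0,0,0]]'

```text
time_s: 8.3
tcp_pos: [573.4, 35.1, 152.2]
ee_rot: [-1.45, 0.526, 0.486]
wrist_force: [1.9, -7.5, -4.8]
finger_gap: 33.3
```

```bash
python3 -c "
from h import *
chk('pics/a5.png')"
```

```text
t 8.3 need mm [-2.7  4.1 -1.2] deg [-5.22 -2.89  3.43] units [-0.066  0.102 -0.031] [-0.87  -0.482  0.571]
tcp [573.4  35.1 152.2] q [ 1.000e-03  5.390e-01  1.470e+00 -1.270e-01  1.656e+00 -2.000e+00] F [ 1.9 -7.5 -4.8] gap 33.3
offset sock mm [-0.22 -4.84  1.28] rot sock deg [6.88 0.12 0.02]
F sock [ 0.8 -7.5 -5.1] T sock [-1.6  -0.51 -0.03]
```

View pics/a5.png

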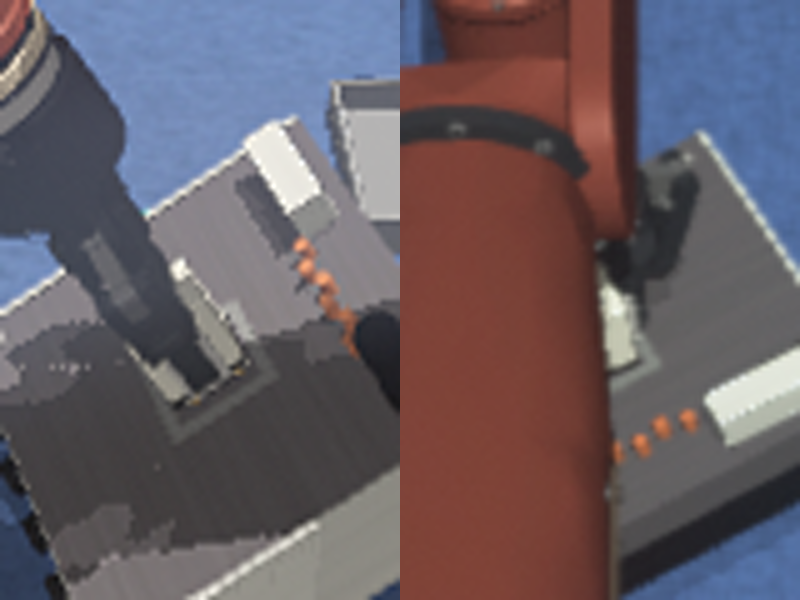

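Rocked 6.9° right in the socket, with the tool and head tilted the other way in the side view. Now I'll straighten and start pulling along the axis.

Emit:
arm_command --linear '[[-0.006,0.016,0.004],[-0.006,0.016,0.004],[-0.006,0.016,0.004],[-0.006,0.016,0.004],[-0.006,0.016,0.004],[-0.006,0.016,0.004],[0.022,0.012,0.043],[0.022,0.012,0.043],[0.022,0.012,0.043],[0,0,0],[0,0,0]]' --twist '[[-0.149,-0.079,0.097],[-0.149,-0.079,0.097],[-0.149,-0.079,0.097],[-0.149,-0.079,0.097],[-0.149,-0.079,0.097],[-0.149,-0.079,0.097],[0,0,0],[0,0,0],[0,0,0],[0,0,0],[0,0,0]]'

```text
time_s: 9.78
tcp_pos: [571.1, 39.9, 153.1]
ee_rot: [-1.568, 0.533, 0.487]
wrist_force: [-1.7, -9.9, -19.6]
finger_gap: 33.3
```

```bash
python3 -c "
from h import *
chk('pics/a6.png')"
```

```text
t 9.775 need mm [-0.3 -0.7 -2.1] deg [ 0.12 -0.53 -0.04] units [-0.008 -0.017 -0.054] [ 0.02  -0.089 -0.007]
tcp [571.1  39.9 153.1] q [ 0.051  0.517  1.499 -0.214  1.616 -1.962] F [ -1.7  -9.9 -19.6] gap 33.3
offset sock mm [-0.56  0.47  2.16] rot sock deg [0.1  0.53 0.1 ]
F sock [  4.5  -8.  -20.1] T sock [-1.63 -1.05 -0.03]
```

View pics/a6.png

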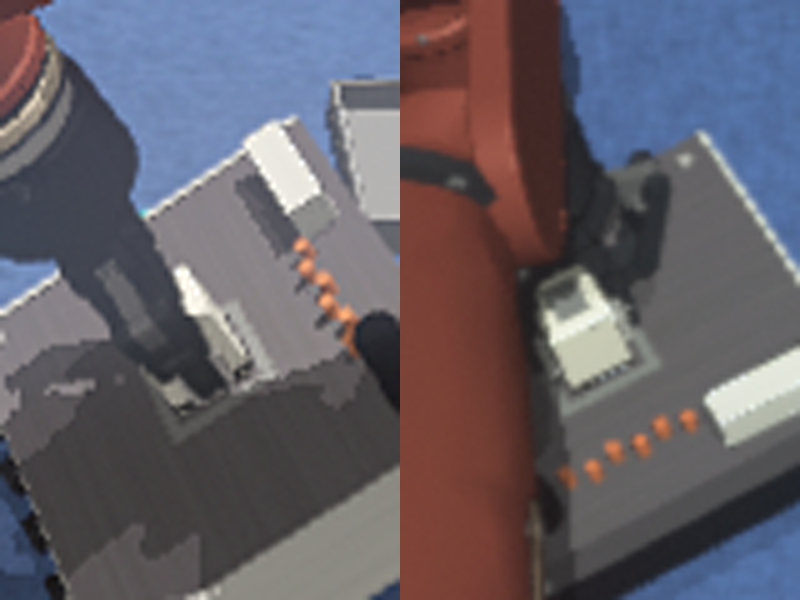

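The head has lifted about 2 mm with 20 N of pull on it. I'll keep easing straight out slowly.

Emit:
arm_command --linear '[[0.011,0.006,0.022],[0.011,0.006,0.022],[0.011,0.006,0.022],[0.011,0.006,0.022],[0,0,0]]' --twist '[[0,0,0],[0,0,0],[0,0,0],[0,0,0],[0,0,0]]'

```text
time_s: 10.5
tcp_pos: [571.8, 41.6, 155.6]
ee_rot: [-1.565, 0.534, 0.489]
wrist_force: [-2.7, -9.5, -21.3]
finger_gap: 33.4
```

```bash
python3 -c "
from h import *
chk()"
```

```text
t 10.5 need mm [-1.  -2.4 -4.6] deg [ 0.02 -0.69 -0.01] units [-0.025 -0.06  -0.116] [ 0.003 -0.115 -0.002]
tcp [571.8  41.6 155.6] q [ 0.053  0.517  1.494 -0.211  1.624 -1.963] F [ -2.7  -9.5 -21.3] gap 33.4
offset sock mm [-0.58  1.67  5.01] rot sock deg [0.26 0.62 0.16]
F sock [  4.8  -7.1 -21.8] T sock [-1.24 -1.19  0.01]
```

Emit:
arm_command --linear '[[0.0125,0.003,0.022],[0.0125,0.003,0.022],[0.0125,0.003,0.022],[0.0125,0.003,0.022],[0.0125,0.003,0.022],[0,0,0]]' --twist '[[0,0,0],[0,0,0],[0,0,0],[0,0,0],[0,0,0],[0,0,0]]'

```text
time_s: 11.25
tcp_pos: [573.4, 43.7, 159.6]
ee_rot: [-1.56, 0.535, 0.49]
wrist_force: [-4.3, -6.3, -21.6]
finger_gap: 32.9
```

```bash
python3 -c "
from h import *
chk('pics/a7.png')"
```

```text
t 11.25 need mm [-2.6 -4.5 -8.6] deg [-0.15 -0.83  0.03] units [-0.065 -0.111 -0.215] [-0.025 -0.138  0.005]
tcp [573.4  43.7 159.6] q [ 0.054  0.517  1.486 -0.208  1.634 -1.964] F [ -4.3  -6.3 -21.6] gap 32.9
offset sock mm [-0.48  2.72  9.63] rot sock deg [0.46 0.66 0.23]
F sock [  5.   -3.5 -22.1] T sock [-0.63 -1.2   0.06]
```

View pics/a7.png

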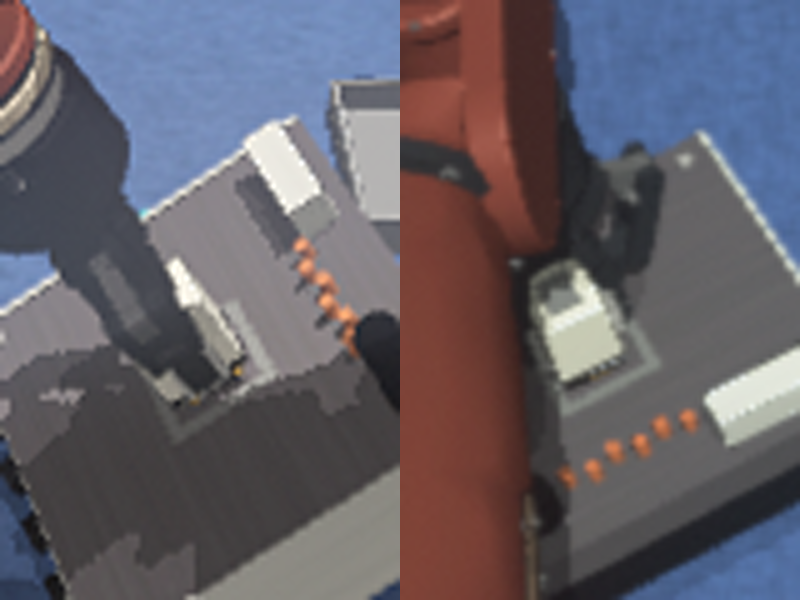

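Emit:
arm_command --linear '[[0.0145,-0.001,0.022],[0.0145,-0.001,0.022],[0.0145,-0.001,0.022],[0.0145,-0.001,0.022],[0.011,0.006,0.022],[0,0,0],[0,0,0]]' --twist '[[0,0,0],[0,0,0],[0,0,0],[0,0,0],[0,0,0],[0,0,0],[0,0,0]]'

```text
time_s: 12.22
tcp_pos: [582.6, 43.7, 173.4]
ee_rot: [-1.57, 0.522, 0.485]
wrist_force: [0.5, -0.7, -0.9]
finger_gap: 33.4
```

```bash
python3 -c "
from h import *
chk()"
```

```text
t 12.225 need mm [-11.8  -4.5 -22.4] deg [-0.07  0.07  0.  ] units [-0.295 -0.113 -0.56 ] [-0.011  0.012  0.001]
tcp [582.6  43.7 173.4] q [ 0.054  0.51   1.464 -0.21   1.647 -1.966] F [ 0.5 -0.7 -0.9] gap 33.4
offset sock mm [-0.32 -1.51 25.67] rot sock deg [ 0.03 -0.09  0.01]
F sock [ 0.6 -0.8 -0.7] T sock [-0.04 -0.27  0.04]
```

Free: the relay is lifted 25.7 mm and the force has dropped to about zero. I'll continue along the axis and then look.

Emit:
arm_command --linear '[[0.066,0.035,0.13],[0.066,0.035,0.13],[0.1,0.05,0.2],[0.1,0.05,0.2],[0.1,0.05,0.2],[0.1,0.05,0.2],[0,0,0.4],[0,0,0.6],[0,0,0.6],[0,0,0.6],[0,0,0]]' --twist '[[0,0,0],[0,0,0],[0,0,0],[0,0,0],[0,0,0],[0,0,0],[0,0,0],[0,0,0],[0,0,0],[0,0,0],[0,0,0]]'

```text
time_s: 13.6
tcp_pos: [604.6, 54.2, 306.8]
ee_rot: [-1.573, 0.518, 0.484]
wrist_force: [0.9, 0.3, -1.0]
finger_gap: 33.1
```

Run:
```python
from h import *
# upright in tray: tool x yaw 12.2deg-> candidates
for y in (12.2,-77.8):
    Rt=(Ro.from_euler('z',y,degrees=True)*Ro.from_euler('x',-90,degrees=True)).as_matrix()
    need([445,-313,200],Rt)
a=vision.snapshot('side')[:,:,::-1];b=vision.snapshot('top')[:,:,::-1]
cv2.imwrite('pics/a8.png',np.hstack([cv2.resize(i[r:r+200,c:c+130],None,fx=3,fy=3) for i,r,c in((a,50,190),(b,90,215))]))
```

```text
t 13.6 need mm [-159.6 -367.2 -106.8] deg [ 10.27 -27.91 -15.2 ] units [-3.989 -9.18  -2.671] [ 1.712 -4.652 -2.534]
tcp [604.6  54.2 306.8] q [ 0.067  0.441  1.301 -0.213  1.872 -2.002] F [ 0.9  0.3 -1. ] gap 33.1
t 13.6 need mm [-159.6 -367.2 -106.8] deg [ -14.34  -31.05 -102.89] units [-3.989 -9.18  -2.671] [ -2.39   -5.175 -17.148]
tcp [604.6  54.2 306.8] q [ 0.067  0.441  1.301 -0.213  1.872 -2.002] F [ 0.9  0.3 -1. ] gap 33.1
```

View pics/a8.png

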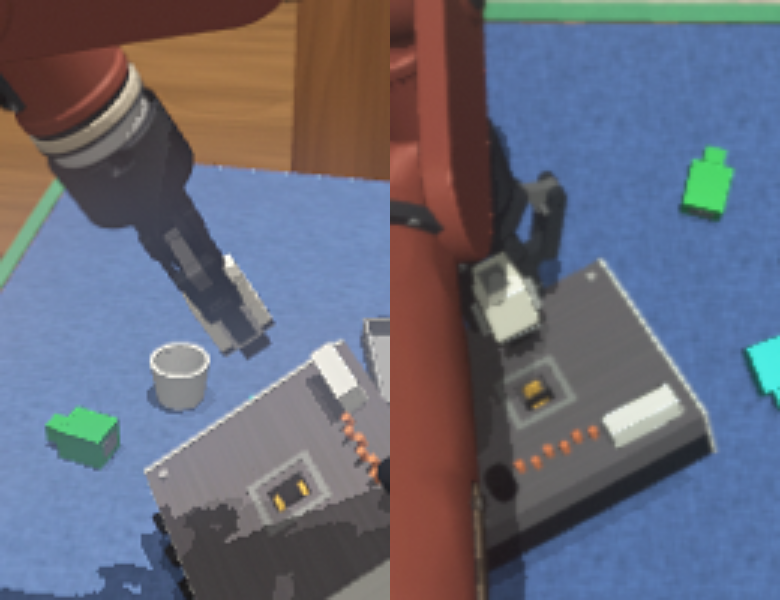

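The relay is held in the jaws, with its shank showing below at side zoom (258,345). The socket at (290,490) is empty.

```bash
cat >> h.py <<'E'
RT=(Ro.from_euler('z',-5,degrees=True)*Ro.from_euler('x',-90,degrees=True)).as_matrix()
E
python3 - <<'E'
from h import *
d,w=need([445,-313,200],RT); print((d/40/12).round(3),(w/6/12).round(3))
E
```

```text
t 13.7 need mm [-158.2 -367.3 -103.1] deg [  5.95 -29.77 -32.05] units [-3.956 -9.182 -2.577] [ 0.992 -4.961 -5.341]
tcp [603.2  54.3 303.1] q [ 0.067  0.444  1.306 -0.213  1.871 -2.002] F [ 0.4 -0.3 -1.5] gap 33.4
[-0.33  -0.765 -0.215] [ 0.083 -0.413 -0.445]
```

Emit:
arm_command --linear '[[-0.33,-0.765,0],[-0.33,-0.765,0],[-0.33,-0.765,0],[-0.33,-0.765,0],[-0.33,-0.765,0],[-0.33,-0.765,0],[-0.33,-0.765,0],[-0.33,-0.765,0],[-0.33,-0.765,0],[-0.33,-0.765,-0.5],[-0.33,-0.765,-0.8],[-0.33,-0.765,-0.8],[0,0,-0.5],[0,0,0],[0,0,0]]' --twist '[[0.083,-0.413,-0.445],[0.083,-0.413,-0.445],[0.083,-0.413,-0.445],[0.083,-0.413,-0.445],[0.083,-0.413,-0.445],[0.083,-0.413,-0.445],[0.083,-0.413,-0.445],[0.083,-0.413,-0.445],[0.083,-0.413,-0.445],[0.083,-0.413,-0.445],[0.083,-0.413,-0.445],[0.083,-0.413,-0.445],[0,0,0],[0,0,0],[0,0,0]]'

```text
time_s: 15.58
tcp_pos: [445.0, -312.7, 198.7]
ee_rot: [-1.57, 0.002, -0.086]
wrist_force: [-0.1, -0.2, -0.3]
finger_gap: 33.3
```

Run:
```python
from h import *
need([445,-313,52],RT)
a=vision.snapshot('side')[:,:,::-1];b=vision.snapshot('top')[:,:,::-1]
cv2.imwrite('pics/a9.png',np.hstack([cv2.resize(i[r:r+150,c:c+130],None,fx=3,fy=3) for i,r,c in((a,70,275),(b,190,330))]))
```

```text
t 15.575 need mm [   0.    -0.3 -146.7] deg [-0.06 -0.1  -0.06] units [ 1.000e-03 -7.000e-03 -3.667e+00] [-0.01  -0.017 -0.01 ]
tcp [ 445.  -312.7  198.7] q [-0.741  0.104  1.856 -0.     1.184 -2.226] F [-0.1 -0.2 -0.3] gap 33.3
```

View pics/a9.png

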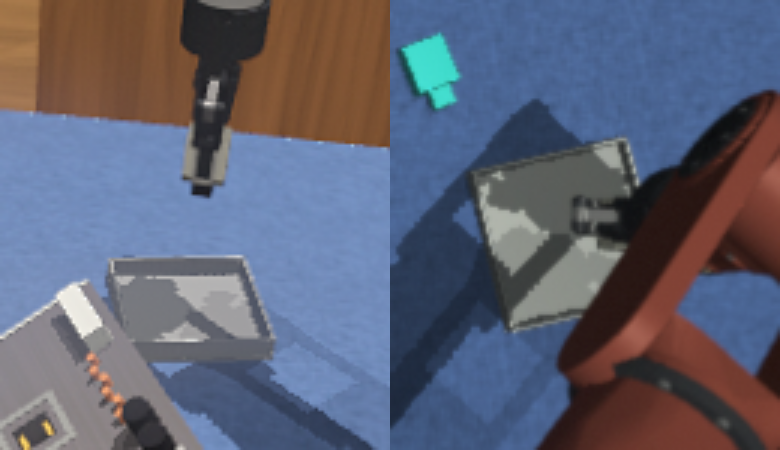

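Run:
```python
from h import *
for z in (40,48,56): print(z,proj('side',[445,-313,198.7-z]))
```

```text
40 [342.4814392 131.0430435]
48 [342.14676984 133.45905276]
56 [341.81433421 135.8551143 ]
```

Emit:
arm_command --linear '[[0,0,-0.4],[0,0,-0.6],[0,0,-0.6],[0,0,-0.6],[0,0,-0.5],[0,0,-0.4],[0,0,0],[0,0,0]]' --twist '[[0,-0.017,0],[0,0,0],[0,0,0],[0,0,0],[0,0,0],[0,0,0],[0,0,0],[0,0,0]]'

```text
time_s: 16.68
tcp_pos: [445.3, -313.3, 75.1]
ee_rot: [-1.571, -0.001, -0.087]
wrist_force: [1.1, -0.3, -0.2]
finger_gap: 33.6
```

Run:
```python
from h import *
need([445,-313,52],RT)
a=vision.snapshot('side')[:,:,::-1]
cv2.imwrite('pics/b1.png',cv2.resize(a[100:200,290:390],None,fx=6,fy=6,interpolation=cv2.INTER_CUBIC))
```

```text
t 16.675 need mm [ -0.3   0.3 -23.1] deg [-0.01  0.06 -0.03] units [-0.007  0.008 -0.577] [-0.001  0.01  -0.006]
tcp [ 445.3 -313.3   75.1] q [-7.420e-01  2.770e-01  1.921e+00  1.000e-03  9.430e-01 -2.227e+00] F [ 1.1 -0.3 -0.2] gap 33.6
```

View pics/b1.png

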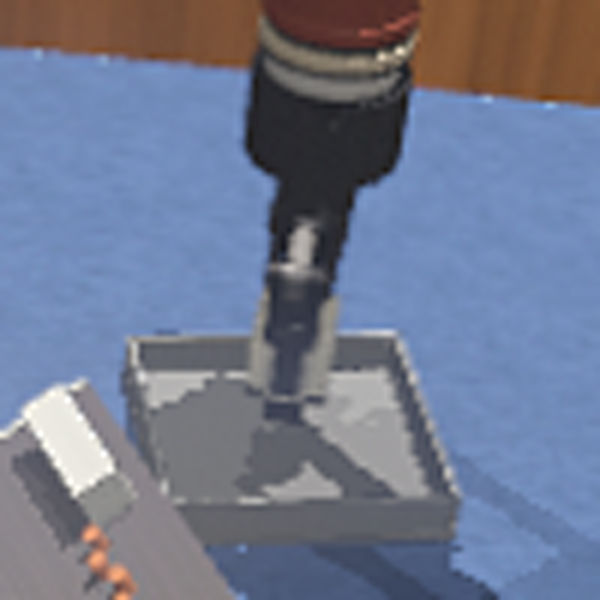

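The relay is upright over the middle of the tray, with its foot at zoom (283,415) about 20 mm above the floor. I'll lower it slowly while watching for contact.

Emit:
arm_command --linear '[[0,0,-0.15],[0,0,-0.13],[0,0,-0.1],[0,0,-0.05],[0,0,0]]' --twist '[[0,0,0],[0,0,0],[0,0,0],[0,0,0],[0,0,0]]'

```text
time_s: 17.35
tcp_pos: [444.6, -312.8, 57.0]
ee_rot: [-1.57, 0.0, -0.087]
wrist_force: [0.6, -0.2, -0.4]
finger_gap: 33.3
```

Emit:
arm_command --linear '[[0,0,-0.03],[0,0,-0.03],[0,0,0]]' --twist '[[0,0,0],[0,0,0],[0,0,0]]'

```text
time_s: 17.73
tcp_pos: [444.7, -312.9, 54.9]
ee_rot: [-1.57, 0.0, -0.087]
wrist_force: [-0.2, 0.8, -0.7]
finger_gap: 33.5
```

Emit:
arm_command --linear '[[0,0,-0.03],[0,0,-0.02],[0,0,0]]' --twist '[[0,0,0],[0,0,0],[0,0,0]]'

```text
time_s: 18.1
tcp_pos: [444.7, -312.9, 52.8]
ee_rot: [-1.57, 0.0, -0.087]
wrist_force: [0.0, -0.4, -1.0]
finger_gap: 33.4
```

Emit:
arm_command --linear '[[0,0,-0.02],[0,0,0],[0,0,0]]' --twist '[[0,0,0],[0,0,0],[0,0,0]]'

```text
time_s: 18.48
tcp_pos: [444.8, -313.0, 52.1]
ee_rot: [-1.57, -0.0, -0.087]
wrist_force: [0.1, -0.1, -0.7]
finger_gap: 33.7
```

Emit:
arm_command --linear '[[0,0,-0.02],[0,0,0],[0,0,0]]' --twist '[[0,0,0],[0,0,0],[0,0,0]]'

```text
time_s: 18.85
tcp_pos: [444.9, -313.1, 51.4]
ee_rot: [-1.57, -0.0, -0.087]
wrist_force: [0.5, 0.5, 0.6]
finger_gap: 33.3
```

Emit:
arm_command --linear '[[0,0,-0.02],[0,0,0],[0,0,0]]' --twist '[[0,0,0],[0,0,0],[0,0,0]]'

```text
time_s: 19.23
tcp_pos: [444.9, -313.1, 51.4]
ee_rot: [-1.57, 0.0, -0.087]
wrist_force: [-2.0, 1.8, 6.1]
finger_gap: 33.6
```

Contact: the force went from about 0 to +6 N at TCP z 51.4, as expected. I'll ease the press and open gently.

Emit:
arm_command --linear '[[0,0,0.01],[0,0,0]]' --twist '[[0,0,0],[0,0,0]]'

```text
time_s: 19.48
tcp_pos: [444.9, -313.1, 51.4]
ee_rot: [-1.57, -0.0, -0.087]
wrist_force: [-1.7, 1.2, 5.4]
finger_gap: 33.3
```

Emit:
arm_command --linear '[[0,0,0],[0,0,0],[0,0,0],[0,0,0]]' --twist '[[0,0,0],[0,0,0],[0,0,0],[0,0,0]]' --fingers 0.65

```text
time_s: 19.98
tcp_pos: [444.7, -312.9, 50.7]
ee_rot: [-1.57, 0.0, -0.087]
wrist_force: [0.6, -0.1, 0.5]
finger_gap: 55.5
```

Run:
```python
from h import *
need([445,-313,52],RT)
a=vision.snapshot('side')[:,:,::-1]
cv2.imwrite('pics/b2.png',cv2.resize(a[100:200,290:390],None,fx=6,fy=6,interpolation=cv2.INTER_CUBIC))
```

```text
t 19.975 need mm [ 0.3 -0.1  1.3] deg [-0.06 -0.   -0.03] units [ 0.008 -0.003  0.032] [-0.01  -0.    -0.004]
tcp [ 444.7 -312.9   50.7] q [-7.430e-01  3.170e-01  1.927e+00  1.000e-03  8.980e-01 -2.227e+00] F [ 0.6 -0.1  0.5] gap 55.5
```

View pics/b2.png

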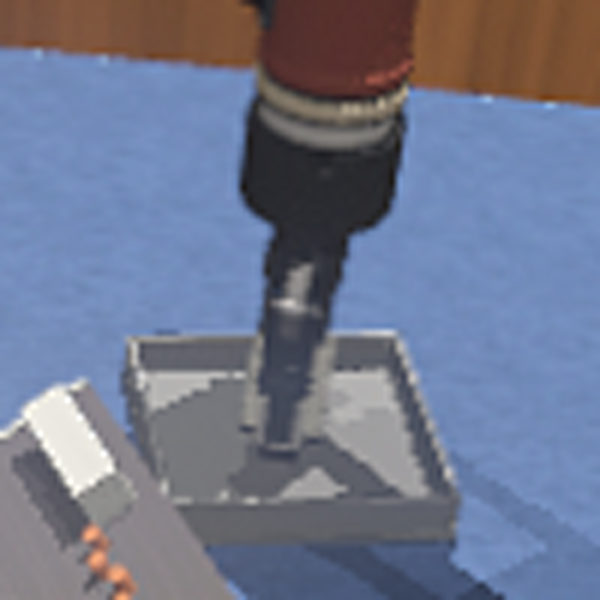

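The relay still stands upright behind the opened finger, with its head edges at zoom (250,430) and (325,430). I'll retreat straight up.

Emit:
arm_command --linear '[[0,0,0.1],[0,0,0.2],[0,0,0.3],[0,0,0.4],[0,0,0.6],[0,0,0.6],[0,0,0.6],[0,0,0.6],[0,0,0.6],[-0.6,-0.2,0.4],[-0.6,-0.2,0],[-0.4,-0.2,0],[0,0,0],[0,0,0]]' --twist '[[0,0,0],[0,0,0],[0,0,0],[0,0,0],[0,0,0],[0,0,0],[0,0,0],[0,0,0],[0,0,0],[0,0,0],[0,0,0],[0,0,0],[0,0,0],[0,0,0]]'

```text
time_s: 21.78
tcp_pos: [381.1, -336.9, 227.0]
ee_rot: [-1.57, -0.001, -0.087]
wrist_force: [0.2, -0.3, -0.1]
finger_gap: 54.9
```

Run:
```python
from h import *
need([445,-313,52],RT)
a=vision.snapshot('side')[:,:,::-1];b=vision.snapshot('top')[:,:,::-1]
cv2.imwrite('pics/b3.png',np.hstack([cv2.resize(a[130:330,140:390],None,fx=1.6,fy=3) if 0 else cv2.resize(a[120:390,150:380],None,fx=1.7,fy=1.7),cv2.resize(b[120:390,200:430],None,fx=1.7,fy=1.7)]))
```

```text
t 21.775 need mm [  63.9   23.9 -175. ] deg [-0.07  0.04 -0.01] units [ 1.598  0.597 -4.374] [-0.011  0.006 -0.002]
tcp [ 381.1 -336.9  227. ] q [-8.630e-01 -5.000e-03  1.913e+00  1.000e-03  1.234e+00 -2.347e+00] F [ 0.2 -0.3 -0.1] gap 54.9
```

View pics/b3.png

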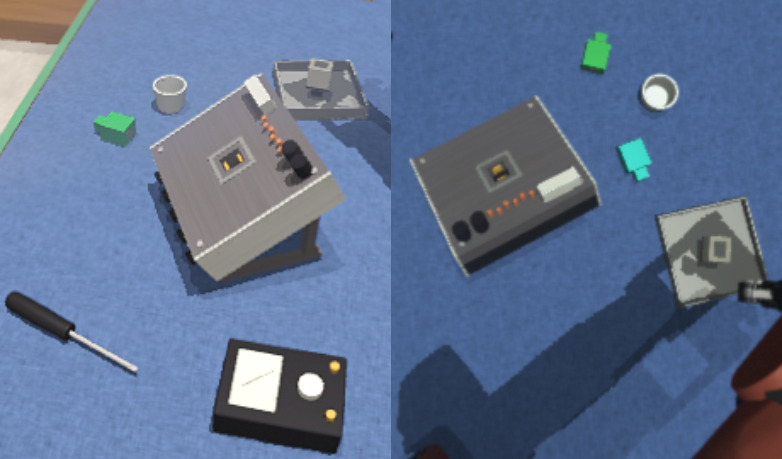

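The relay stands upright in the tray at side (320,70) and top (717,248). The socket is empty, and the meter, cup and screwdriver are unmoved. The arm is clear, so I'm handing in.

```bash
python3 -c "
from rig import order
print(order.finish_job())"
```

```text
the job is handed in; nothing more can be done
None
```

The relay is out of its socket and standing upright near the middle of the parts tray, and I handed the job in at about 22 s.

- **Rocking:** I gripped it by its left and right faces and rocked it 7.0° left, then 6.9° right, while it was still in the socket. I then straightened it and eased it out along its axis. The pull reached about 22 N, and the jaws held without visible slip.
- **Path:** During the pull the tool drifted up to about 2.7 mm to the left and 0.8° out of line because the arm gives a little. When the clips let go, it moved about 16 mm further along the axis in one go. The highest wrist force I read was about 24 N.
- **Setting down:** I lowered the relay until it touched the tray floor (about 6 N) and opened the jaws without it dropping.
- **Last checks:** The final pictures showed the socket empty and the relay standing in the tray. The meter, cup, screwdriver and look-alikes had not visibly moved. The arm was clear of everything, with the wrist force near zero. No check failed.

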